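# Clear the glue jar and square up a model base

### The arm

A 6-joint arm with a two-finger parallel gripper is mounted at the origin on the work surface. World frame = base frame: x ahead of the robot, y to its left, z up, the work surface at z = 0. Lengths are in m, angles in degrees, forces in N, time in s.
With the tool pointing down it reaches from about 0.275 to 0.85 m from the base axis. Payload 5.2 kg.
Tool frame: the origin (TCP) lies midway between the tips of the shut fingers; the grasp point (between the pads) lies 19 mm behind it (bot.grip_depth is the distance from the TCP to the grasp point, in m); z points along the fingers, y is the line along which they close (so a half turn about z gives the same grasp; the last joint's range is limited). The gripper opens to 85 mm and grips with 20 to 120 N. Pads are 22 mm wide; open, the fingers measure 114 mm over their backs; the gripper's body (76 mm by 85 mm) begins 54 mm behind the grasp point. The pads swing forward as they close: fully open they stand 13 mm farther back than shut.
Start: joints at [-88.854, 14.817, 87.949, -0, 77.235, -11.62], TCP at [0.122, -0.536, 0.231] pointing down, gripper open.
Joint ranges: [-179.93, 179.93], [-52.35, 119.4], [10.71, 147.94], [-69.91, 249.91], [12.55, 155.21], [-178.61, 178.61]. Speed limits (degrees/s): [147.25, 147.25, 180, 180, 180, 180].

### API

Orientations are given as [roll, pitch, yaw] about the fixed x, y, z axes, in that order (R = Rz(yaw) Ry(pitch) Rx(roll)).
In Python, from rig import bot gives the robot as it stands. The module is installed in compiled form; this text tells all that it offers. Calls block until the motion is done:
- bot.move_pose(position, orientation): joint-space move of the TCP to a pose.
- bot.move_straight(position, orientation=None, rate=0.15, force_limit=None): straight line of the TCP; orientation=None keeps the orientation; rate is the mean speed in m/s. With force_limit (N) it stops when the force on the tool has changed by that much, and returns True; else False.
- bot.move_joints(angles): joint-space move.
- bot.open() and bot.close_gripper(): open the fingers fully, or close them until they stop; the grip force is fixed at half the most.
- bot.hold(seconds).
- bot.inverse_kinematics(position, orientation): joint angles nearest the present ones, or None.
- bot.capture(name): name is "side" or "top"; returns the picture (420x560x3 uint8, blue, green, red); there is no depth.
- bot.get_calibration(name): a dict with "vertical_fov" (degrees; the focal length in pixels is half the picture's height over the tangent of half this angle, whatever the lens; pixels are square), "cx", "cy" (the principal point, pixels), "k1" (the pictures are not rectified: a ray, as slopes to the right and down, at radius r is drawn at 1 + k1 r^2 times it, then the intrinsics apply), "xyz" and "orientation" of the camera in the world. Camera axes: x right, y up, looking along -z (the intrinsics and any distortion apply to the point x, -y, -z); pixel columns grow to the right and rows downward; lengths in m; the calibration is good to about 2 mm. A picture is of the moment at which its call begins. get_calibration takes no time and is no camera call.
A pose or a line that the arm cannot do raises bot.Unreachable and nothing moves.
- bot.finish_job(): hands the job in; it is judged then, once.
Trained networks look in the newest picture that a camera, given by its name, has taken for a name from the list of things; names that differ only in an ending like _2 or _b are one class to them, and where a whole thing is asked for, a point or a joint stands for the part that bears it (a point fixed in the world has none). Each returns a list of dicts, best first, with "p" (0 to 1); they miss things now and then, are a little off and sometimes report something else, mostly with a low value. They report only what shows in the picture. A call takes as long as a camera call.
- bot.silhouettes(camera, label): "region" (420x560 bool, what is visible of it) and "extent" ([left, top, right, bottom] in pixels, round what is visible of it).
Readings, each from a call of its own:
- bot.read_clock(): time.
- bot.read_joint_positions(): joint angles.
- bot.read_joint_vel(): joint speeds.
- bot.read_tau(): joint torques, N m.
- bot.read_position(): TCP position.
- bot.read_tool_rot(): TCP orientation.
- bot.read_force(): force on the tool from outside, world axes, zero at the start.
- bot.read_wrist_torque(): the same for the moment, N m.
- bot.read_width(): finger opening in m.
- bot.read_grip_force(): force on a finger pad.
Only numpy, scipy, OpenCV 4.12 (cv2) and the standard library are available. Lean on these libraries where they do the work, as an engineer would, in place of code of your own. Each camera call takes 0.05 s, during which the arm holds its last target. There are 200 camera calls.

### The job

A glue jar is standing in the corner of the heavy steel square, under the bench light, just where the white model base has to go. Lift the jar out, keeping it upright, and set it down on the round cork coaster; then slide the base flat along the bench, red-dot corner first, into the inner corner of the square and press it gently but firmly home so it sits flush against both legs. Don't push the square out of place, don't lift or tip the base off the bench, and leave everything else where it is.

Things in the scene. Friction and masses are not known exactly. Their poses are not given: they have to be found in the camera images.
- lamp: Bench light, fixed: a white bar 60 mm wide (its x), 1160 mm long (its y), its underside 203 mm and its top 227 mm above the bench, on two posts 22 mm thick at y = +-560 mm with feet 70 mm across. Origin on the bench below the bar's middle. It hangs right over the jar, so the gripper must come in beneath it tilted (about 40 degrees, fingers pointing down and away from the robot).
- square: Loose heavy steel square, 1.5 kg, lying flat, 20 mm high; it slips on the bench if pushed with roughly 7 N or more. Origin at the INNER corner at bench level. One leg is the wall at its x = 0: it covers x 0 to 30 and y -150 to 30 mm; the other is the wall at its y = 0: it covers y 0 to 30 and x -130 to 0 mm. The base belongs in the quarter x < 0, y < 0.
- jar: Glue jar, white with an orange band and blue cap, 52 mm across up to 74 mm high, cap 48 mm across, 90 mm high in all, about 0.25 kg. Origin at the centre of its underside, z up. It starts standing inside the square's corner, 6 to 16 mm clear of both legs; fingers fit above the legs.
- coaster: Fixed round cork coaster, 84 mm across, 4 mm thick. Origin at the centre of its underside on the bench.
- panel: White model base: loose board 120 mm (its x) by 100 mm (its y) by 8 mm, about 0.2 kg, dragging on the bench with 1 to 2 N (more if pressed down). Origin at the centre of its underside. A lilac block 32 mm (x) by 36 mm (y) glued on it, centre at x = -35, y = 0, from 8 to 48 mm high, serves as handle. Red dot at its +x +y corner. It belongs with its x and y axes along those of the square.
- panel_corner (a point): The red-dot corner of the base, at its x = 60, y = 50, z = 0 mm; it goes to the square's origin.
- tiles: Bystander: loose stack of black and white tiles, 58 x 58 x 25 mm, origin at the centre of its underside.
- foam: Bystander: loose lilac foam block 50 x 70 x 30 mm, origin at the centre of its underside.
- brushes: Bystander: green glass cup 68 mm across with brushes up to 176 mm high, origin at the centre of its underside.
- bottle: Bystander: small bottle 40 mm across, 80 mm high, left of the square, origin at the centre of its underside.

How it is judged (in metres and radians):
On the way, in this order (a step that is already met when the one before it is completed fails the run):
1. the jar stands upright on the coaster, let go (horizontal distance between jar and coaster below 0.016 m and height (world z) of jar between 0.002 and 0.007 m and angle between jar's own z axis and vertical below 0.05 rad and contact force between the fingers and jar below 0.05 N and linear speed of jar below 0.01 m/s), for 0.2 s.
2. the base lies flush in the square's corner and is pressed against the square with more than 2 N (x of panel_corner in the frame of square between -0.0025 and 0.003 m and y of panel_corner in the frame of square between -0.0025 and 0.003 m and angle between the x axis of panel and the x axis of square, either way round below 0.025 rad and height (world z) of panel below 0.004 m and angle between panel's own z axis and vertical below 0.03 rad and contact force between panel and square above 2 N), for 0.1 s.
At the end, for the whole second after the job is handed in: The jar stands upright on the coaster, its centre within 16 mm of the coaster's; the base lies flat on the bench, its red-dot corner within 2.5 mm of each leg of the square and its edges parallel to the legs within 0.025 rad (1.4 degrees); the square has not moved by more than 6 mm; all are at rest (horizontal distance between jar and coaster below 0.016 m and height (world z) of jar between 0.002 and 0.007 m and angle between jar's own z axis and vertical below 0.05 rad and x of panel_corner in the frame of square between -0.0025 and 0.003 m and y of panel_corner in the frame of square between -0.0025 and 0.003 m and angle between the x axis of panel and the x axis of square, either way round below 0.025 rad and height (world z) of panel below 0.004 m and angle between panel's own z axis and vertical below 0.03 rad and linear speed of each of jar, panel below 0.01 m/s and distance of square from where it was at the start of the episode below 0.006 m); the robot touches nothing.
It fails at once if the steel square is pushed out of place (inner corner moved more than 6 mm) (distance of square from where it was at the start of the episode above 0.006 m).
It fails at once if the jar is tipped more than 0.5 rad (angle between jar's own z axis and vertical above 0.5 rad).
It fails at once if the jar is dropped (let go more than 20 mm above the bench) (height (world z) of jar above 0.02 m and contact force between the fingers and jar below 0.05 N).
It fails at once if the base is lifted more than 10 mm or tipped more than 0.15 rad (height (world z) of panel above 0.01 m or angle between panel's own z axis and vertical above 0.15 rad).
It fails at once if a bystander (tiles, foam block, brushes, bottle) is moved more than 15 mm (distance of any of tiles, foam, brushes, bottle from where it was at the start of the episode above 0.015 m).
It also fails if it takes over 70 s, if anything falls off the work surface, if the arm or the gripper's body presses on something with over 40 N, if the wrist force passes 120 N, or if a joint passes its speed limit or range.

## Working session

There is one attempt and no reset: what is moved stays moved. The work goes in short steps, each a Python script; the robot and the scene stay as the last script left them, time stands still between calls to the robot, and variables do not carry over. Pictures are saved under pics/ and viewed, at most 10 in all, crops included, and the job is handed in when it is done.

```bash
mkdir -p pics; ls
python3 - <<'E'
from rig import bot
import cv2
for n in ("side","top"):
    im=bot.capture(n); cv2.imwrite(f"pics/{n}0.png",im); print(n,bot.get_calibration(n))
E
```

```text
pics
side {'vertical_fov': 53.257183156310376, 'cx': 275.57208259035434, 'cy': 206.65399797275478, 'k1': -0.12632248269764343, 'xyz': array([1.18748554, 0.15385647, 0.93474051]), 'orientation': array([ 36.4342113 ,  -1.05251174, 110.76448678])}
top {'vertical_fov': 47.45669656293896, 'cx': 273.56167839790953, 'cy': 214.868052765397, 'k1': -0.10219640888299683, 'xyz': array([ 0.29044118, -0.07349761,  1.40633265]), 'orientation': array([ 10.92966205,   0.440096  , -90.06407568])}
```

View pics/side0.png

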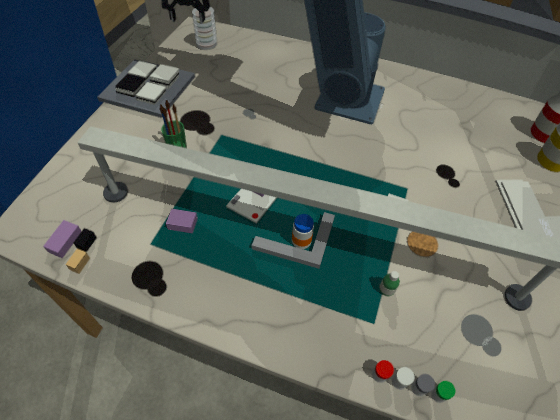

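View pics/top0.png

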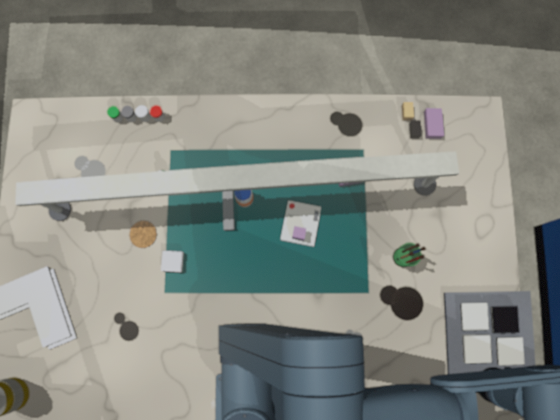

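The side view shows the jar at (302,230) in the square's corner, which is near (325,225)/(320,262). The base is at (250,207) with its red dot at (255,216), the coaster at (422,244) and the bottle at (390,285). In the top view the tiles are at (173,261), the coaster at (143,234), the base at (301,222), and the bar hides part of the square. Next I'll fit known-size models to the silhouettes.

```bash
cat > vis.py <<'E'
import numpy as np, cv2
from scipy.spatial.transform import Rotation as Ro
from scipy.optimize import minimize
from rig import bot
CAL={n:bot.get_calibration(n) for n in ("side","top")}
def proj(n,P):
    c=CAL[n]; R=Ro.from_euler('xyz',c['orientation'],degrees=True).as_matrix()
    q=(np.atleast_2d(P)-c['xyz'])@R; s=np.c_[q[:,0],-q[:,1]]/-q[:,2:]
    f=210/np.tan(np.radians(c['vertical_fov']/2)); s=s*(1+c['k1']*(s**2).sum(1,keepdims=True))
    return s*f+[c['cx'],c['cy']]
def unproj(n,uv,z):
    from scipy.optimize import fsolve
    return fsolve(lambda p:(proj(n,[[p[0],p[1],z]])[0]-uv),[.5,0])
def box(x0,x1,y0,y1,z0,z1): # mm, subdivided edges for distortion
    return np.array([[x,y,z] for x in np.linspace(x0,x1,9) for y in np.linspace(y0,y1,9) for z in (z0,z1)])/1000
def cyl(d,z0,z1):
    a=np.linspace(0,2*np.pi,48); return np.array([[d/2*np.cos(t),d/2*np.sin(t),z] for t in a for z in (z0,z1)])/1000
M=dict(square=[box(0,30,-150,30,0,20),box(-130,30,0,30,0,20)],jar=[cyl(52,0,74),cyl(48,0,90)],coaster=[cyl(84,0,4)],
 panel=[box(-60,60,-50,50,0,8),box(-51,-19,-18,18,8,48)],tiles=[box(-29,29,-29,29,0,25)],foam=[box(-25,25,-35,35,0,30)],
 bottle=[cyl(40,0,80)],brushes=[cyl(68,0,90)],lamp=[box(-30,30,-580,580,203,227)])
def place(P,x,y,a): 
    c,s=np.cos(a),np.sin(a); return np.c_[P[:,0]*c-P[:,1]*s+x,P[:,0]*s+P[:,1]*c+y,P[:,2]]
S=4
def render(n,label,p):
    m=np.zeros((420*S,560*S),np.uint8)
    for P in M[label]:
        h=cv2.convexHull(((proj(n,place(P,*p))+.5)*S).astype(np.float32)); cv2.fillConvexPoly(m,np.round(h*16).astype(np.int32),255,shift=4)
    return cv2.resize(m,(560,420),interpolation=cv2.INTER_AREA)/255.
def fit(label,p0,obs,cams=("side","top")):
    """obs[(cam,label)] masks; the others count as don't-care"""
    def cost(p):
        t=0
        for n in cams:
            if (n,label) not in obs: continue
            dc=np.zeros((420,560),bool)
            for (m,l),r in obs.items():
                if m==n and l!=label: dc|=r
            r=obs[n,label]; dc=cv2.dilate(dc.astype(np.uint8),np.ones((3,3)))>0; w=~dc
            t+=(abs(render(n,label,p)-r)*w).sum()/max((r&w).sum(),50)
        return t
    best=None
    for da in ((0,) if label in('jar','coaster','bottle','brushes') else (-.2,0,.2)):
        s=np.array([p0+np.array(d) for d in ([0,0,da],[.02,0,da],[0,.02,da],[.01,.01,da+.15])])
        r=minimize(cost,s[0],method='Nelder-Mead',options=dict(initial_simplex=s,xatol=1e-4,fatol=1e-4,maxiter=150))
        if best is None or r.fun<best.fun: best=r
    return best.x,best.fun
def observe(labels,cams=("side","top")):
    obs={}
    for n in cams:
        bot.capture(n)
        for l in labels:
            d=bot.silhouettes(n,l)
            if d and d[0]['p']>.4: obs[n,l]=d[0]['region']; print(n,l,round(d[0]['p'],2),d[0]['extent'],len(d))
            else: print(n,l,'missed')
    return obs
E
cat > m1.py <<'E'
from vis import *; import pickle
obs=observe(list(M)); pickle.dump(obs,open('obs.pkl','wb'))
g=lambda u,v,z=0.:unproj('side',[u,v],z)
sq=g(310,245); print('lamp mid z.203',g(230,180,.215))
P0=dict(square=[*g(320,255),0],jar=[*g(302,240),0],coaster=[*g(422,244),0],panel=[*g(250,207),0],foam=[*g(182,221),0],bottle=[*g(390,285),0],brushes=[*g(175,140),0],tiles=[*unproj('top',[173,261],.02),0],lamp=[*g(300,190,.215),0])
print({k:np.round(v,3) for k,v in P0.items()})
E
python3 m1.py
```

```text
side square 0.7 [250.9, 214.7, 330.6, 268.1] 3
side jar 0.88 [291.5, 213.8, 315.2, 249.4] 2
side coaster 0.76 [411.2, 232.8, 437.1, 254.7] 1
side panel 0.7 [227.0, 187.1, 276.3, 221.1] 1
side tiles missed
side foam 0.98 [166.1, 206.9, 197.9, 232.0] 1
side bottle 0.57 [382.0, 270.1, 399.6, 295.0] 1
side brushes 0.69 [160.0, 99.6, 185.1, 148.8] 1
side lamp 0.89 [77.7, 126.4, 555.7, 308.3] 1
top square 0.79 [218.9, 193.3, 231.3, 230.6] 1
top jar 0.51 [236.4, 188.7, 250.1, 208.7] 1
top coaster 0.74 [130.5, 219.9, 156.5, 246.1] 1
top panel 0.9 [279.0, 197.6, 320.5, 248.2] 1
top tiles missed
top foam 0.59 [344.1, 178.2, 355.3, 185.8] 1
top bottle 0.45 [339.6, 183.7, 342.3, 182.9] 2
top brushes 0.7 [393.3, 242.4, 423.4, 266.0] 1
top lamp 0.56 [16.0, 150.9, 459.3, 219.1] 1
lamp mid z.203 [ 0.6540169  -0.14348329]
{'square': array([0.639, 0.086, 0.   ]), 'jar': array([0.612, 0.028, 0.   ]), 'coaster': array([0.508, 0.332, 0.   ]), 'panel': array([ 0.563, -0.14 ,  0.   ]), 'foam': array([ 0.674, -0.294,  0.   ]), 'bottle': array([0.658, 0.275, 0.   ]), 'brushes': array([ 0.408, -0.464,  0.   ]), 'tiles': array([0.422, 0.231, 0.   ]), 'lamp': array([0.623, 0.012, 0.   ])}
```

```bash
cat > m2.py <<'E'
from vis import *; import pickle
exec(open('m1.py').read().split('\n')[0]); obs=pickle.load(open('obs.pkl','rb'))
obs.pop(('top','bottle'),None)
P0=dict(square=[.639,.07,-.1],jar=[.612,.028,0],coaster=[.508,.332,0],panel=[.563,-.14,-.1],foam=[.674,-.294,.1],bottle=[.658,.275,0],brushes=[.408,-.464,0],lamp=[.623,.012,0])
res={}
for k,p in P0.items():
    out=[]
    for c in (("side","top"),("side",),("top",)):
        if c==("top",) and (k=='bottle' or k=='foam'): continue
        if k in('lamp','brushes') and len(c)<2: continue
        x,f=fit(k,p,obs,c); out.append((np.round(x,4),round(f,3)))
        if len(c)==2: res[k]=x
    print(k,*out)
res['tiles']=np.array([.422,.231,0])
pickle.dump(res,open('res.pkl','wb'))
for n,b in (("side",(140,120,460,320)),("top",(100,130,440,310))):
    im=cv2.resize(cv2.imread(f"pics/{n}0.png")[b[1]:b[3],b[0]:b[2]],None,fx=2.3,fy=2.3,interpolation=cv2.INTER_CUBIC)
    for k,p in res.items():
        m=(render(n,k,p)[b[1]:b[3],b[0]:b[2]]>.5).astype(np.uint8); m=cv2.resize(m,im.shape[1::-1],interpolation=cv2.INTER_LINEAR)
        cv2.drawContours(im,cv2.findContours(m,cv2.RETR_EXTERNAL,cv2.CHAIN_APPROX_NONE)[0],-1,(0,255,255),1)
    cv2.imwrite(f"pics/{n}1.png",im)
E
sed -i '/exec(open/s/.*/obs=pickle.load(open("obs.pkl","rb"))/' m2.py; time python3 m2.py
```

```text
square (array([0.6489, 0.0625, 0.0438]), np.float64(0.141)) (array([0.6473, 0.0632, 0.0567]), np.float64(0.071)) (array([0.6491, 0.0603, 0.0214]), np.float64(0.054))
jar (array([0.6161, 0.0265, 0.0185]), np.float64(0.089)) (array([0.6146, 0.0262, 0.0077]), np.float64(0.038)) (array([0.6169, 0.0265, 0.0234]), np.float64(0.038))
coaster (array([0.5035, 0.331 , 0.072 ]), np.float64(0.133)) (array([0.5018, 0.3305, 0.0535]), np.float64(0.069)) (array([0.5042, 0.3312, 0.033 ]), np.float64(0.048))
panel (array([ 0.5374, -0.1425, -0.1955]), np.float64(0.075)) (array([ 0.5359, -0.1435, -0.172 ]), np.float64(0.03)) (array([ 0.538 , -0.1422, -0.1923]), np.float64(0.032))
foam (array([ 0.6839, -0.2917,  0.1525]), np.float64(0.334)) (array([ 0.6801, -0.2903,  0.275 ]), np.float64(0.12))
bottle (array([0.6775, 0.2678, 0.0474]), np.float64(0.428)) (array([0.6775, 0.2678, 0.0474]), np.float64(0.428))
brushes (array([ 0.4349, -0.4452,  0.1903]), np.float64(0.526))
lamp (array([0.6181, 0.0358, 0.069 ]), np.float64(0.234))
real	0m25.635s
user	0m50.677s
sys	0m20.205s
```

View pics/side1.png

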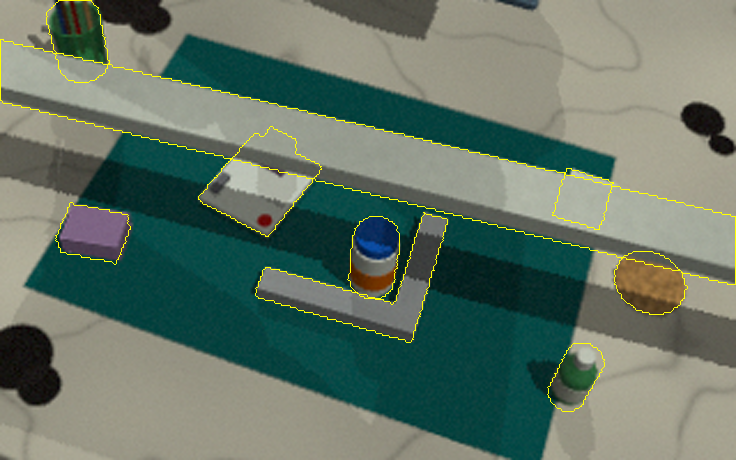

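View pics/top1.png

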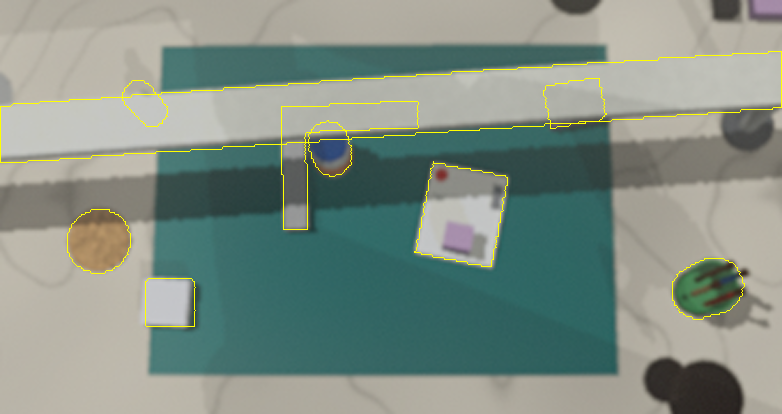

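The overlay outlines match the images well: the square's inner corner is near (0.6485, 0.062), the jar is at (0.6155, 0.026) and the yaw is about 0.045. The one poor fit is the bottle, and it's well clear of my path. Now I'll check reach and go for the jar.

```bash
cat > mv.py <<'E'
import numpy as np
from rig import bot
def tcp(p,yaw,tilt,h=None):
    """grasp point p, azimuth yaw, tilt from vertical (deg) -> TCP position, orientation"""
    a,t=np.radians([yaw,tilt]); d=np.array([np.sin(t)*np.cos(a),np.sin(t)*np.sin(a),-np.cos(t)])
    return np.array(p)+bot.grip_depth*d,[180,-tilt,yaw],d
E
python3 - <<'E'
from mv import *
print(bot.read_tool_rot(),bot.read_clock(),bot.grip_depth)
J=(.6157,.0264,.053); p,o,d=tcp(J,2,40)
c,oc,_=tcp((.5035,.331,.058),20,40)
for q,r in ((p,o),(p-.15*d,o),(p+[-.16,0,.012],o),(c,oc),((.2,-.3,.33),[180,0,-60])): print(np.round(bot.inverse_kinematics(q,r),1))
bot.move_pose((.2,-.3,.33),[180,0,-60])
bot.move_pose((.38,0.01,.25),o)
bot.move_pose(p-.15*d,o)
print('touch',bot.move_straight(p,rate=.1,force_limit=5))
print(bot.read_position()-p,bot.read_force(),bot.read_clock())
import cv2; cv2.imwrite('pics/side2.png',cv2.resize(bot.capture('side')[140:300,200:440],None,fx=3,fy=3,interpolation=cv2.INTER_CUBIC))
E
```

```text
[ 1.79999035e+02 -3.15167229e-05  1.27662822e+01] 1.1 0.0187
[-13.4  24.5 125.1 131.   13.  -53.6]
[-18.4   0.9 131.4  54.3  16.   20.9]
[-22.9  13.1 146.4 135.9  22.9 -67.8]Traceback (most recent call last):
  File "<stdin>", line 5, in <module>
    return _wrapfunc(a, 'round', decimals=decimals, out=out)
    return _wrapit(obj, method, *args, **kwds)
    result = getattr(arr, method)(*args, **kwds)
TypeError: unsupported operand type(s) for *: 'NoneType' and 'float'
```

Run:
```python
from mv import *
from vis import unproj
print('bottle',unproj('side',[387,291],0))
J=np.array((.6157,.0264,.053)); C=np.array((.5035,.331,.058))
f=lambda q: 'None' if q is None else str(np.round(q).astype(int))
for t in (36,40):
  for y in (-40,-20,2,25,40):
    p,o,d=tcp(J,y,t); print(t,y,*[f(bot.inverse_kinematics(q,o)) for q in (p,p-.1*d,p+[0,0,.03])])
  for y in (0,15,33,50,70):
    p,o,d=tcp(C,y,t); print('C',t,y,*[f(bot.inverse_kinematics(q,o)) for q in (p,p-.1*d,p+[0,0,.03])])
for t in (20,25,30):
  for y in (-15,-11,2): 
    p,o,d=tcp((.502,-.136,.047),y,t); p2,_,_=tcp((.555,.008,.047),y,t); print('H',t,y,f(bot.inverse_kinematics(p,o)),f(bot.inverse_kinematics(p2,o)))
```

```text
bottle [0.67653526 0.27162079]
36 -40 [   5   28  112  -65   27 -168] None [   5   25  111  -59   29 -176]
36 -20 None [  0  12 122 -46  17 151] None
36 2 None [-15   9 126  45  14  32] None
36 25 [-22  25 119  71  27 -20] [-28  12 122  54  36  -6] [-22  22 118  63  29 -11]
36 40 [-26  27 114  60  38 -24] [-33  16 115  49  48 -17] [-26  24 113  56  41 -19]
C 36 0 None [ 38  13 119 -52  27 170] [ 33  22 116 -62  21 178]
C 36 15 None [ 28   9 125 -36  13 136] None
C 36 33 None [ 15   7 127  45  15  32] None
C 36 50 [ 10  23 122  76  23 -19] [  4   9 125  55  31   0] [ 10  19 121  66  24  -8]
C 36 70 [  5  26 116  60  38 -25] [ -3  14 117  49  48 -17] [  5  23 115  56  40 -19]
40 -40 None [  13   19  115  -61   36 -168] None
40 -20 [  -1   26  122  243   13 -137] None None
40 2 [-13  25 125 131  13 -54] None None
40 25 [-24  26 122  84  29 -34] [-32  13 125  65  36 -19] [-24  22 121  76  30 -25]
40 40 [-28  28 116  68  40 -34] [-36  17 118  56  49 -26] [-28  25 115  63  42 -28]
C 40 0 None [  40   14  122  -67   27 -173] None
C 40 15 None None None
C 40 33 [ 17  23 127 130  13 -53] [ 14   7 132  77  13  -2] None
C 40 50 [  8  24 125  92  25 -36] [  1   9 129  68  32 -16] [  8  20 124  81  26 -25]
C 40 70 [  2  27 118  68  40 -34] [ -6  15 120  56  49 -26] [  2  23 117  63  42 -28]
H 20 -15 [-31  18 122  15  21  60] [-10  21 117  -5  22 100]
H 20 -11 [-32  18 122  19  22  52] [-11  21 117   0  22  91]
H 20 2 [-35  19 122  28  26  29] [-14  21 118  14  23  62]
H 25 -15 [-32  18 127  31  14  44] [ -9  21 121 -10  14 105]
H 25 -11 [-34  18 127  37  16  33] [-11  20 121  -1  13  91]
H 25 2 [-38  18 125  44  23  11] [-15  20 122  27  16  48]
H 30 -15 None None
H 30 -11 [-35  18 131  71  13  -2] None
H 30 2 [-41  18 129  65  22 -12] None
```

Run:
```python
from mv import *
f=lambda q: 'None' if q is None else str(np.round(q).astype(int))
J=np.array((.6157,.0264,.05)); C=np.array((.5035,.331,.056))
def clear(g,y,t):  # min horizontal gap of 76x85 body to the bar's near edge, over z .203-.227
    a,tt=np.radians([y,t]); d=np.array([np.sin(tt)*np.cos(a),np.sin(tt)*np.sin(a),-np.cos(tt)]); ty=np.array([-np.sin(a),np.cos(a),0]); n=np.cross(ty,d)
    m=9
    for s in np.linspace(.054,.35,120):
        for u in (-.038,.038):
            for v in (-.0425,.0425):
                q=g-s*d+u*n+v*ty
                if .198<q[2]<.232: m=min(m,.618-.069*(q[1]-.036)-.030-q[0])
    return round(m*1000)
for t in (40,43,46):
  for y in (20,25,30):
    r=[]
    for g in (J,J+[0,0,.01],J+[-.05,-.002,.01],J+[-.05,-.002,.035]):
        p,o,d=tcp(g,y,t); r+=[clear(g,y,t),f(bot.inverse_kinematics(p,o))]
    print(t,y,*r)
  for y in (50,60):
    p,o,d=tcp(C,y,t); print('C',t,y,*[f(bot.inverse_kinematics(q,o)) for q in (p,p-.1*d,p+[0,0,.035])])
p,o,d=tcp(J,25,40)
for s in (.08,.1,.12,.14): print(s,p-s*d,f(bot.inverse_kinematics(p-s*d,o)))
```

```text
40 20 34 [-22  26 123  92  25 -37] 25 [-22  24 123  88  25 -33] 75 [-25  22 130  93  27 -41] 55 [-25  18 129  84  27 -31]
40 25 29 [-24  26 122  85  29 -35] 20 [-24  25 122  82  29 -32] 70 [-27  22 128  86  31 -40] 50 [-27  19 127  78  31 -31]
40 30 23 [-25  27 120  79  33 -34] 14 [-25  26 120  76  33 -32] 64 [-29  23 127  79  34 -39] 45 [-29  19 126  73  35 -32]
C 40 50 [  8  24 125  93  25 -37] [  1  10 129  69  31 -17] [  8  20 124  80  26 -23]
C 40 60 [  5  25 122  79  33 -35] [ -4  12 125  62  41 -22] [  5  21 121  71  34 -25]
43 20 45 [-23  27 125 101  28 -47] 35 [-23  25 125  98  28 -44] 85 [-27  23 132 101  31 -51] 64 [-27  19 131  93  30 -42]
43 25 39 [-25  27 124  93  32 -45] 30 [-25  26 123  90  32 -42] 80 [-29  23 130  93  34 -49] 59 [-29  19 129  86  34 -40]
43 30 33 [-27  28 122  85  35 -43] 23 [-27  27 122  83  35 -40] 74 [-31  24 128  86  37 -47] 54 [-31  20 127  80  37 -40]
C 43 50 [  7  25 127 102  28 -48] [ -1  10 132  78  33 -28] [  7  20 126  91  28 -35]
C 43 60 [  3  26 124  86  35 -43] [ -6  13 127  68  42 -30] [  3  22 123  78  36 -34]
46 20 58 [-25  28 127 108  32 -56] 47 [-25  26 127 106  32 -53] 97 [-29  24 133 108  35 -60] 72 [-29  20 133 101  33 -51]
46 25 51 [-27  28 125  99  35 -53] 41 [-27  27 125  97  35 -50] 91 [-31  25 132  99  37 -57] 66 [-31  21 131  93  37 -49]
46 30 44 [-28  29 123  91  38 -50] 35 [-28  28 123  89  38 -48] 85 [-33  25 130  91  40 -54] 61 [-33  22 129  85  40 -47]
C 46 50 [  6  26 129 109  32 -57] [ -4  12 134  86  36 -39] [  6  21 128  99  31 -45]
C 46 60 [  2  27 126  92  38 -51] [ -9  14 130  74  44 -39] [  2  23 125  85  38 -41]
0.08 [0.57998886 0.00974762 0.09695852] [-30  16 125  69  34 -23]
0.1 [0.56833759 0.00431455 0.11227941] [-32  13 126  66  36 -20]
0.12 [ 0.55668633 -0.00111853  0.1276003 ] [-33  10 126  62  38 -17]
0.14 [ 0.54503506 -0.0065516   0.14292119] [-35   7 126  59  41 -15]
```

Run:
```python
from mv import *; import cv2
J=np.array((.6157,.0264,.051)); p,o,d=tcp(J,25,43)
bot.move_pose((.2,-.3,.33),[180,0,0])
bot.move_pose((.42,-.03,.24),o)
bot.move_pose(p-.13*d,o)
print('touch',bot.move_straight(p,rate=.1,force_limit=5))
print(bot.read_position()-p,bot.read_force(),bot.read_clock())
a=bot.capture('side')[130:300,200:440]; b=bot.capture('top')[130:300,150:390]
cv2.imwrite('pics/j2.png',cv2.resize(np.hstack([a,b]),None,fx=1.65,fy=1.65,interpolation=cv2.INTER_CUBIC))
```

```text
touch False
[-1.62500928e-05 -2.54814009e-04  4.14522844e-04] [-0.37721589 -0.48668428 -0.34239316] 5.6167
```

View pics/j2.png

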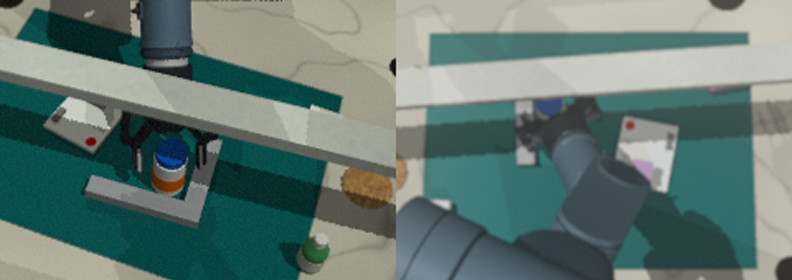

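The fingers straddle the jar: left at about (138,155) and right at about (203,155) in the left half, with the jar at (170,165). The wrist stays clear of the bar, so I'll close and lift.

Run:
```python
from mv import *; import cv2
J=np.array((.6157,.0264,.051)); p,o,d=tcp(J,25,43)
bot.close_gripper(); print('w',bot.read_width(),bot.read_grip_force(),bot.read_force())
bot.move_straight(p+[0,0,.012],rate=.05); print(bot.read_force(),bot.read_grip_force())
bot.move_straight(p+[-.05,-.002,.012],rate=.08); print(bot.read_force())
bot.move_straight(p+[-.05,-.002,.04],rate=.1); print(bot.read_width(),bot.read_force(),bot.read_clock())
a=bot.capture('side')[130:300,200:440]
cv2.imwrite('pics/j3.png',cv2.resize(a,None,fx=2.5,fy=2.5,interpolation=cv2.INTER_CUBIC))
```

```text
w 0.05100450140992136 62.264660596847534 [-2.80829702 -0.08311816  4.40590666]
[ 0.53304004 -0.54595232 -2.13304308] 62.44863510131836
[ 0.66432735 -0.66046581 -2.03906584]
0.05083522944094536 [-0.7794732   0.70395264 -2.20992575] 7.7333
```

View pics/j3.png

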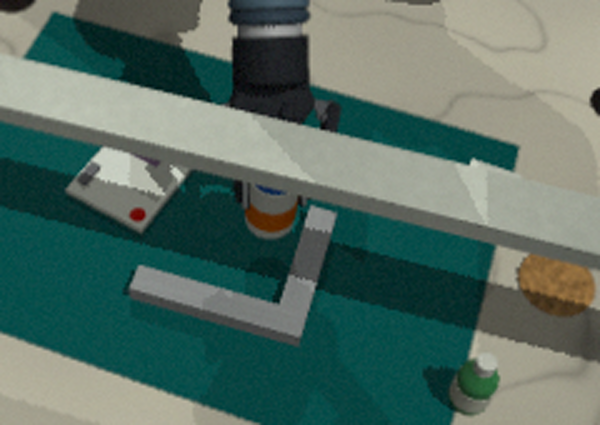

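Run:
```python
from mv import *
C=np.array((.5033,.331,.055)); p,o,d=tcp(C,60,43)
bot.move_straight(p+[0,0,.04],o,rate=.12); print(bot.read_force())
bot.move_straight(p+[0,0,.008],rate=.08); print(bot.read_width(),bot.read_force())
bot.hold(.3)
print('touch',bot.move_straight(p-[0,0,.005],rate=.015,force_limit=3),bot.read_position()-p,bot.read_force())
import pickle
from vis import *
obs=observe(['jar','coaster','lamp']); print(bot.read_clock())
for k,q in (('jar',[.503,.331,0]),('coaster',[.5035,.331,0])):
    for c in (('side',),('top',)): print(k,c,fit(k,q,obs,c))
cv2.imwrite('pics/j4.png',cv2.resize(bot.capture('side')[160:280,340:500],None,fx=3,fy=3,interpolation=cv2.INTER_CUBIC))
```

```text
[ 0.20773914 -0.87428532 -2.09354408]
0.050032557223790505 [-0.38909006 -0.11644294 -2.31367611]
touch True [5.61601866e-05 1.19432946e-04 4.84006109e-04] [-0.25408119  0.40165768  2.33667122]
side jar 0.71 [417.0, 235.6, 437.6, 248.2] 1
side coaster 0.86 [407.3, 235.4, 439.0, 260.6] 1
side lamp 0.88 [77.2, 129.1, 558.8, 310.9] 1
top jar 0.72 [128.1, 220.6, 142.4, 239.6] 1
top coaster missed
top lamp 0.82 [17.7, 153.2, 459.3, 220.3] 1
12.4167
jar ('side',) (array([0.47076348, 0.35342549, 0.21618903]), np.float64(0.7545284780578898))
jar ('top',) (array([0.50474942, 0.33099287, 0.059157  ]), np.float64(1.0346728790526112))
coaster ('side',) (array([ 0.50341029,  0.33047877, -0.07184051]), np.float64(0.43654428214238705))
coaster ('top',) (array([0.5035, 0.331 , 0.    ]), np.float64(0.0))
```

View pics/j4.png

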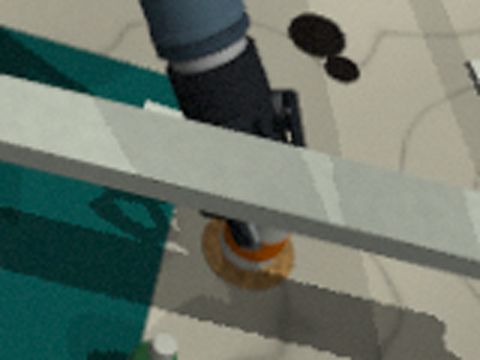

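The jar sits centred on the coaster at about (258,245), with contact at the expected height. I'll release it, back off and measure again.

Run:
```python
from mv import *; import pickle
C=np.array((.5033,.331,.055)); p,o,d=tcp(C,60,43)
bot.open(); bot.hold(.2); print(bot.read_force(),bot.read_width())
bot.move_straight(p-.1*d,rate=.12); bot.move_straight(bot.read_position()+[-.06,-.05,.12],rate=.2)
bot.move_pose((.3,.15,.34),[180,-10,20]); print(bot.read_clock())
from vis import *
obs=observe(['jar','coaster','lamp','square','panel']); print(bot.read_clock())
pickle.dump(obs,open('obs2.pkl','wb'))
for k,q in (('jar',[.503,.331,0]),('coaster',[.5035,.331,0]),('square',[.6485,.062,.04]),('panel',[.537,-.142,-.19])):
    for c in (('side',),('top',)):
        if (c[0],k) in obs: x,f=fit(k,q,obs,c); print(k,c,np.round(x,4),round(f,3))
```

```text
[ 0.57768671 -0.00764623  0.52027596] 0.08507323271922418
16.3083
side jar 0.5 [411.9, 232.5, 437.6, 249.6] 1
side coaster 0.63 [410.8, 232.8, 439.7, 259.5] 2
side lamp 0.94 [79.1, 128.6, 560.0, 310.8] 1
side square 0.94 [250.5, 214.0, 332.6, 269.0] 1
side panel 0.78 [227.1, 189.2, 277.4, 221.5] 1
top jar 0.88 [128.2, 222.1, 149.0, 241.8] 1
top coaster 0.66 [134.1, 220.2, 158.9, 247.3] 1
top lamp 0.88 [15.3, 150.4, 459.9, 222.0] 1
top square 0.94 [219.8, 192.5, 233.4, 231.5] 1
top panel 0.73 [279.2, 198.6, 317.7, 248.4] 1
16.9083
jar ('side',) [0.503 0.331 0.   ] 0.0
jar ('top',) [ 0.5042  0.3288 -0.0267] 0.034
coaster ('side',) [ 0.505   0.3313 -0.0762] 0.069
coaster ('top',) [0.5061 0.331  0.0202] 0.077
square ('side',) [0.6485 0.0631 0.0534] 0.055
square ('top',) [0.652  0.0659 0.0858] 0.226
panel ('side',) [ 0.5365 -0.1413 -0.2012] 0.04
panel ('top',) [ 0.5384 -0.1425 -0.1978] 0.03
```

Run:
```python
from mv import *; import contextlib,io
from vis import *
P={'square':[.6485,.0628,.045],'panel':[.5375,-.142,-.197]}; R={}
for i in range(6):
    with contextlib.redirect_stdout(io.StringIO()): obs=observe(['square','panel','lamp'])
    for k,q in P.items():
        for c in (('side',),('top',)):
            if (c[0],k) in obs:
                x,f=fit(k,q,obs,c)
                if f<.12: R.setdefault((k,c[0]),[]).append(x)
for k,v in R.items(): print(k,len(v),np.round(np.median(v,0),4),np.round(np.std(v,0),4))
x=np.mean([np.median(R['panel',c],0) for c in ('side','top')],0); print('panel',x)
h=x[:2]+.035*-np.array([np.cos(x[2]),np.sin(x[2])])
y=np.degrees(x[2]); p,o,d=tcp((*h,0),y,20); p[2]=.028
bot.move_pose((.38,-.13,.22),o); bot.move_pose(p-.07*d,o)
print('touch',bot.move_straight(p,rate=.08,force_limit=4),bot.read_position()-p,bot.read_clock())
np.save('g.npy',[*p,*o])
cv2.imwrite('pics/p1.png',cv2.resize(np.hstack([bot.capture('side')[130:270,190:350],bot.capture('top')[130:270,220:380]]),None,fx=2.5,fy=2.5,interpolation=cv2.INTER_CUBIC))
```

```text
('square', 'side') 6 [0.6475 0.0634 0.0527] [0.0004 0.0004 0.0042]
('square', 'top') 4 [0.6493 0.0602 0.0222] [0.0012 0.001  0.0108]
('panel', 'side') 6 [ 0.5371 -0.1423 -0.1936] [0.0014 0.0008 0.0125]
('panel', 'top') 5 [ 0.538  -0.1427 -0.2077] [0.0006 0.0005 0.0052]
panel [ 0.53758497 -0.14249965 -0.20064712]
touch False [ 0.0001424  -0.00013192  0.0003723 ] 22.225
```

View pics/p1.png

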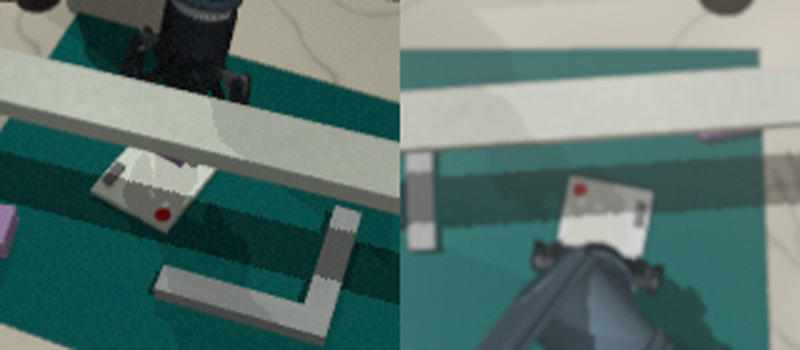

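The fingers straddle the handle, shown in the top half at about (540,258) and (650,275), with nothing touching. I'll grip and slide to a pre-pose about 12 mm out from the corner.

```bash
cat >> mv.py <<'E'
SQ=np.array([.648,.0625,.050])
def handle_tcp(ox,oy,yaw=None,z=.028,tilt=20,sq=SQ):
    """TCP pose holding the handle with the red corner at (ox,oy) m in the square's frame"""
    a=sq[2]; yw=a if yaw is None else yaw
    rot=lambda t:np.array([[np.cos(t),-np.sin(t)],[np.sin(t),np.cos(t)]])
    h=sq[:2]+rot(a)@[ox,oy]+rot(yw)@[-.095,-.05]
    p,o,d=tcp((*h,0),np.degrees(yw),tilt); p[2]=z; return p,o
E
python3 - <<'E'
from mv import *; import contextlib,io
bot.close_gripper(); bot.hold(.1); print('w',bot.read_width(),bot.read_force(),bot.read_grip_force())
p,o=handle_tcp(-.012,-.012); p[2]=bot.read_position()[2]
print('stop',bot.move_straight(p,o,rate=.06,force_limit=12),bot.read_force(),bot.read_position()-p,bot.read_clock())
from vis import *
R={}
for i in range(6):
    with contextlib.redirect_stdout(io.StringIO()): obs=observe(['square','panel','lamp'])
    for k,q in {'square':[.648,.0628,.05],'panel':[.577,-.003,.05]}.items():
        for c in (('side',),('top',)):
            if (c[0],k) in obs:
                x,f=fit(k,q,obs,c); 
                if f<.25: R.setdefault((k,c[0]),[]).append([*x,f])
for k,v in R.items(): print(k,len(v),np.round(np.median(v,0),4),np.round(np.std(v,0),4))
a=SQ[2]; print('nominal panel',SQ[:2]+np.array([[np.cos(a),-np.sin(a)],[np.sin(a),np.cos(a)]])@[-.072,-.062])
cv2.imwrite('pics/p2.png',cv2.resize(np.hstack([bot.capture('side')[150:280,220:350],bot.capture('top')[150:280,200:330]]),None,fx=3,fy=3,interpolation=cv2.INTER_CUBIC))
E
```

```text
w 0.034680641678710177 [-3.00253217  1.35998101  6.29216367] 61.00086450576782
stop False [ 0.34935453 -0.31737057  4.45328737] [-1.61269064e-05  6.19536203e-04 -5.80246424e-06] 25.4
('square', 'side') 6 [0.6472 0.0633 0.0522 0.059 ] [0.0005 0.0004 0.0032 0.0062]
('square', 'top') 4 [0.6654 0.0627 0.0168 0.1752] [0.0046 0.0027 0.0297 0.0152]
('panel', 'side') 6 [ 0.5834 -0.0022  0.0687  0.0484] [0.0016 0.0005 0.006  0.007 ]
('panel', 'top') 6 [ 0.6289 -0.0022  0.0037  0.0822] [0.0014 0.0007 0.0045 0.0084]
nominal panel [ 0.57918869 -0.00302102]
```

View pics/p2.png

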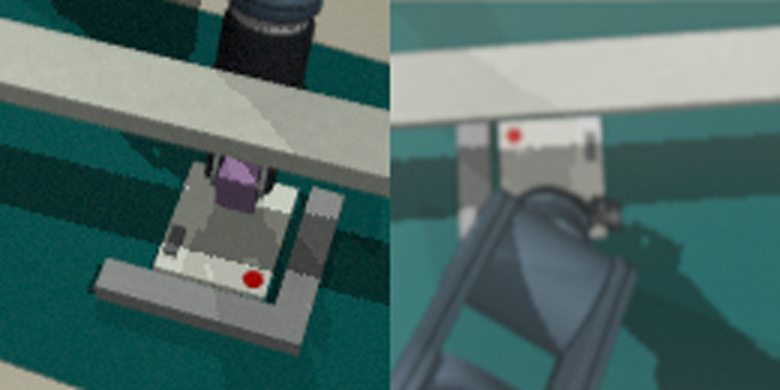

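The base is oriented in the mouth of the square, with the red dot nearest the inner corner at (252,280) in the left half. I'll ease off the downward preload, then do force-limited contacts along x and y.

Run:
```python
from mv import *
for i in range(6):
    f=bot.read_force(); 
    if f[2]<2: break
    bot.move_straight(bot.read_position()+[0,0,.0003],rate=.01)
print('raised',i,f,bot.read_position())
a=SQ[2]; ex=np.array([np.cos(a),np.sin(a),0]); ey=np.array([-np.sin(a),np.cos(a),0])
for e,n in ((ex,'x'),(ey,'y')):
    q=bot.read_position(); s=bot.move_straight(q+.018*e,rate=.012,force_limit=4.5)
    r=bot.read_position(); print(n,s,'moved',(r-q)@e,'F',bot.read_force(),bot.read_wrist_torque(),bot.read_clock())
    if n=='x': bot.move_straight(r-.001*e,rate=.02); print(bot.read_force())
```

```text
raised 2 [ 0.51619684 -0.15296988  0.35591208] [ 0.54986513 -0.00394023  0.02836038]
x True moved 1.1852607548614725e-05 F [-1.38143746 -0.28605041  3.12591651] [-0.02833246  0.05655902 -0.00361013] 28.6917
[-0.12530093 -0.76266278  2.36107882]
y True moved 0.011670331146689274 F [-1.07095103  0.45679293  2.62033423] [-0.01214731  0.0694653  -0.19519915] 29.9083
```

Run:
```python
from mv import *
a=SQ[2]; ex=np.array([np.cos(a),np.sin(a),0]); ey=np.array([-np.sin(a),np.cos(a),0])
q=bot.read_position(); bot.move_straight(q-.002*ey,rate=.02); bot.hold(.2); print(bot.read_force(),bot.read_position())
for k in range(4):
    q=bot.read_position(); s=bot.move_straight(q+.016*ex,rate=.012,force_limit=5)
    r=bot.read_position(); print('x',s,'moved',(r-q)@ex,(r-q)@ey,'F',bot.read_force(),bot.read_wrist_torque()[2],bot.read_clock())
    if s and (r-q)@ex<.0008: break
```

```text
[-0.62020361  4.3161396   5.12366413] [0.54825855 0.00594244 0.02837083]
x True moved 1.6597659019769105e-05 -4.156629517175687e-06 F [-0.77410884  0.57488294  4.03624272] 0.046785205117430964 30.6333
```

Run:
```python
from mv import *
a=SQ[2]; ex=np.array([np.cos(a),np.sin(a),0]); ey=np.array([-np.sin(a),np.cos(a),0])
bot.move_straight(bot.read_position()+[0,0,.0004],rate=.02)
for e,n in ((ex,'x'),(ey,'y')):
    for k in range(12):
        q=bot.read_position(); s=bot.move_straight(q+.001*e,rate=.012); f=bot.read_force()
        r=bot.read_position(); print(n,k,'moved',round((r-q)@e*1000,2),'F',round(f@ex,2),round(f@ey,2),round(f[2],2),round(bot.read_wrist_torque()[2],3),round(bot.read_clock(),2))
        if f@e<-3.5: break
print(bot.read_position())
```

```text
x 0 moved 0.68 F -3.18 -0.31 3.02 -0.013 31.13
x 1 moved 0.86 F -3.04 -0.58 5.14 -0.095 31.38
x 2 moved 1.03 F -2.99 -0.4 3.41 0.027 31.63
x 3 moved 1.09 F -1.75 0.17 3.03 0.002 31.88
x 4 moved 1.08 F -0.69 -0.11 1.91 0.004 32.13
x 5 moved 1.09 F -1.68 -0.13 2.08 0.063 32.38
x 6 moved 1.03 F -1.71 0.84 3.36 -0.004 32.63
x 7 moved 1.02 F -1.97 -0.33 3.33 -0.018 32.88
x 8 moved 1.02 F -1.88 -0.03 2.84 -0.007 33.13
x 9 moved 1.04 F -2.64 0.21 2.68 0.027 33.38
x 10 moved 1.04 F -1.73 -0.22 1.49 -0.053 33.63
x 11 moved 1.04 F -1.77 -0.3 3.39 0.0 33.88
y 0 moved 0.88 F -0.56 0.48 1.04 -0.178 34.13
y 1 moved 0.89 F 0.55 -1.99 0.71 -0.226 34.38
y 2 moved 0.41 F -2.01 -4.98 1.04 -0.588 34.63
[0.56048595 0.00864233 0.02839927]
```

Run:
```python
from mv import *
a=SQ[2]; ex=np.array([np.cos(a),np.sin(a),0]); ey=np.array([-np.sin(a),np.cos(a),0])
bot.move_straight(bot.read_position()-.0006*ey,rate=.02)
for e,n,N in ((ex,'x',14),(ey,'y',4)):
    for k in range(N):
        q=bot.read_position(); s=bot.move_straight(q+.0006*e,rate=.012); f=bot.read_force()
        r=bot.read_position(); print(n,k,'moved',round((r-q)@e*1000,2),'F',round(f@ex,2),round(f@ey,2),round(f[2],2),round(bot.read_wrist_torque()[2],3),round(bot.read_clock(),2))
        if f@e<-4.2: break
print(bot.read_position(),bot.read_tool_rot())
from vis import *
import contextlib,io
R={}
for i in range(4):
    with contextlib.redirect_stdout(io.StringIO()): obs=observe(['square','panel','lamp'],('side',))
    for k,q in {'square':[.648,.0628,.05],'panel':[.588,.01,.05]}.items():
        if ('side',k) in obs:
            x,f=fit(k,q,obs,('side',)); R.setdefault(k,[]).append([*x,f])
for k,v in R.items(): print(k,len(v),np.round(np.median(v,0),4),np.round(np.std(v,0),4))
```

```text
x 0 moved 0.43 F -1.42 -1.12 3.89 -0.097 35.13
x 1 moved 0.37 F -4.08 -1.61 5.76 -0.18 35.38
x 2 moved 0.27 F -4.42 -2.6 5.04 -0.271 35.63
y 0 moved 0.17 F -3.77 -3.08 3.73 -0.486 35.88
y 1 moved 0.03 F -4.34 -5.02 4.42 -0.578 36.13
[0.56161815 0.00866724 0.02836132] [179.99564488 -19.93304501   2.82769503]
square 4 [0.5711 0.0291 0.0571 0.5299] [0.0803 0.0382 0.8822 0.5226]
panel 4 [0.5848 0.009  0.0528 0.1055] [0.0064 0.0008 0.004  0.0491]
```

Both legs are in contact at about 4–5 N. I'll hold, release, retreat and inspect.

Run:
```python
from mv import *
bot.hold(.2); print(bot.read_force())
bot.open(); bot.hold(.1); print(bot.read_force())
p,o,d=tcp((0,0,0),2.83,20)
bot.move_straight(bot.read_position()-.08*d,rate=.12)
bot.move_pose((.38,-.08,.25),o); print(bot.read_clock())
from vis import *
import contextlib,io
R={}
for i in range(6):
    with contextlib.redirect_stdout(io.StringIO()): obs=observe(['square','panel','lamp'],('side',))
    for k,q in {'square':[.648,.0628,.05],'panel':[.588,.01,.05]}.items():
        if ('side',k) in obs:
            x,f=fit(k,q,obs,('side',)); R.setdefault(k,[]).append([*x,f])
for k,v in R.items(): print(k,len(v),np.round(np.median(v,0),4),np.round(np.std(v,0),4))
cv2.imwrite('pics/p3.png',cv2.resize(bot.capture('side')[180:280,235:345],None,fx=6,fy=6,interpolation=cv2.INTER_CUBIC)); print(bot.read_clock())
```

```text
[-4.43871829 -4.4513056   4.27264336]
[ 0.51052217  0.09094484 -0.2482076 ]
39.5167
square 6 [0.6474 0.0635 0.0552 0.0478] [0.0007 0.0005 0.0048 0.0113]
panel 6 [0.5903 0.0104 0.0406 0.0201] [0.0005 0.001  0.0118 0.0023]
40.7667
```

View pics/p3.png

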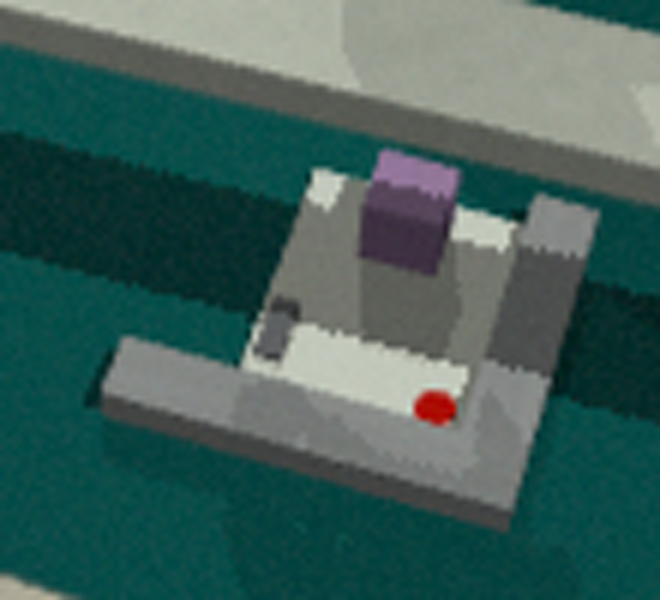

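The base now sits tight against both legs. The leg edges meet the board at (245,370)–(455,425) and (515,220)–(470,390), and the square hasn't moved. I'll add one gentle self-aligning push with closed fingers on the back of the handle, to be sure the yaw is flush.

Run:
```python
from mv import *
bot.close_gripper()
a=.053; ex=np.array([np.cos(a),np.sin(a),0]); sq=np.array([.6474,.0633,a])
p,o=handle_tcp(0,0,z=.017,sq=sq); c=p-bot.grip_depth*0*ex
# TCP itself (not grasp point) behind handle centre: subtract tilt offset
c=c-np.sin(np.radians(20))*bot.grip_depth*ex
s=c-.043*ex
bot.move_pose(s+[0,0,.06],o); print('down',bot.move_straight(s,rate=.08,force_limit=3),bot.read_force())
print('touch',bot.move_straight(s+.035*ex,rate=.015,force_limit=2.5),(bot.read_position()-c)@ex,bot.read_force())
for k in range(12):
    f=bot.read_force()@ex
    if f<-4: break
    bot.move_straight(bot.read_position()+.0004*ex,rate=.01)
print(k,(bot.read_position()-c)@ex,bot.read_force(),bot.read_clock()); bot.hold(.25); print(bot.read_force())
bot.move_straight(bot.read_position()-.012*ex,rate=.05); bot.move_straight(bot.read_position()+[-.03,0,.1],rate=.15)
bot.move_pose((.38,-.08,.25),o); print(bot.read_clock())
from vis import *
import contextlib,io
R={}
for i in range(4):
    with contextlib.redirect_stdout(io.StringIO()): obs=observe(['square','panel','lamp'],('side',))
    for k,q in {'square':[.648,.0628,.05],'panel':[.588,.01,.05]}.items():
        if ('side',k) in obs:
            x,f=fit(k,q,obs,('side',)); R.setdefault(k,[]).append([*x,f])
for k,v in R.items(): print(k,len(v),np.round(np.median(v,0),4),np.round(np.std(v,0),4))
```

```text
down False [ 0.20467729 -0.34527097 -0.20194778]
touch True -0.025770004910122095 [-0.67717401 -0.72257978 -0.47355542]
4 -0.025321514460694448 [-5.09745058 -1.10514855  2.75586555] 45.6417
[-4.08901578 -2.36766861  2.92517173]
47.9333
square 4 [0.6469 0.0623 0.0496 0.0685] [0.0004 0.0005 0.005  0.0184]
panel 4 [0.5911 0.0102 0.0533 0.0233] [0.0012 0.0009 0.0081 0.0097]
```

```bash
python3 -c "
from rig import bot
print(bot.read_force(),bot.read_clock(),bot.finish_job())"
```

```text
the job is handed in; nothing more can be done
[ 0.74362793  0.64741696 -0.31024675] 48.7333 None
```

I handed the job in at 48.7 s of the 70 s allowed: the jar stands on the coaster, the base sits flush in the square's corner after a gentle push of about 4 N, and the square hasn't visibly moved; the hand-in returned no verdict.

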